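# Ready a coaster on the rack's edge

## Robot

A 7-joint arm with a two-finger parallel gripper is mounted at the origin on the work surface. World frame = base frame: x ahead of the robot, y to its left, z up, the work surface at z = 0. Lengths are in mm, angles in rad, forces in N, time in s.
With the tool pointing down it reaches from about 400 to 875 mm from the base axis. Payload 6.5 kg.
Tool frame: the origin (TCP) lies midway between the tips of the shut fingers; the grasp point (between the pads) lies 19 mm behind it; z points along the fingers, y is the line along which they close (so a half turn about z gives the same grasp; the last joint's range is limited). The gripper opens to 88 mm and grips with 3 to 60 N. Pads are 18 mm wide; open, the fingers measure 123 mm over their backs; the gripper's body (75 mm by 187 mm) begins 45 mm behind the grasp point.
Start: joints at [-1.178, 0.536, -0.004, 1.538, 0.003, 1.067, -0.071], TCP at [287.861, 582.774, 238.716] pointing down, gripper open.
Joint ranges: [-2.7, 2.7], [-0.37, 2.16], [-1.27, 1.26], [0.24, 2.4], [-1.31, 4.45], [0.19, 1.91], [-2.76, 2.76]. Speed limits (rad/s): [2.39, 2.39, 3.14, 3.14, 3.14, 3.14, 3.14].

## Interface

Orientations are given as a rotation vector (axis times angle).
In Python, from plant import arm gives the robot as it stands.
- The arm moves only by the shell command python3 -m crank 'ROWS'. ROWS is JSON, a list of rows, each a list of 3 entries, a list of its own where there are three numbers: the shift along the tool's x, y, z in m, then the turn, a rotation vector about the tool's x, y, z in degrees, then the finger opening in m, from 0 to 0.0881. In form: [[[x, y, z], [ax, ay, az], claw], ...]. A call has 1 to 10 rows; each row shifts and turns the commanded pose from where the row before left it, along the tool's axes as they then stand; what a row does not reach is not made up. A row lasts 1/12 s, in which the tool goes at most 41.7 mm and 7.16 degrees, less where a joint would pass 70% of its speed; a pose out of reach is approached as far as the arm can. A call is refused whole if a number of a shift passes 0.0417 or a number of a turn 7.16, either way. A call with a gripper value outside its range is refused whole. The fingers move at their own pace and stop on an object; the grip force is fixed at half the most. Time passes only in rows, so rows that do not move let the fingers close. It gives the time, the measured TCP pose, the force, the opening and the grip force at its end, in the units of the state.
- arm.observe(): the state, without advancing time (a new reading comes with each control period).
- arm.read_camera(name): name is "scene" or "top"; returns a dict with "img" (480x640x3 uint8, red, green, blue), "fovy" (degrees; the focal length in pixels is half the picture's height over the tangent of half this angle, whatever the lens; pixels are square), "cx", "cy" (the principal point, pixels), "dist" ([k1, k2, p1, p2, k3] as OpenCV has them; the pictures are not rectified), "R" (3x3) and "t" (3): a world point X has camera coordinates R X + t. Camera axes: x right, y down, z forward; pixel columns grow to the right and rows downward; lengths in mm; the calibration is good to about 2 mm. A picture is of the moment at which its call begins. There is no depth.
- arm.sign_off(): hands the job in; it is judged then, once.
The state is a dict: "clock": time; "q": joint angles; "joint_vel": joint speeds; "joint_torque": joint torques, N m; "eef_pos": TCP position; "tool_rot": TCP orientation; "ft_force": force on the tool from outside, world axes, zero at the start; "wrist_torque": the same for the moment, N m; "finger_gap": finger opening in mm; "gripper_force": force on a finger pad.
Only numpy, scipy, OpenCV 4.12 (cv2) and the standard library are available. Lean on these libraries where they do the work, as an engineer would, in place of code of your own. Each camera call takes 0.05 s, during which the arm holds its last target. There are 200 camera calls.

## Task

Make a coaster easy to pick up for a guest: first push the rack's open drawer fully shut, then slide the loose coaster across the top of the rack towards the front (the drawer side) until about a third of it sticks out over the front edge, lying square to that edge and not sticking out over the rack's sides. Only push with the fingers: the coaster must stay flat on the rack and never be lifted, and the bowl, dish, chopsticks and covered tray are to be left where they are.

Things in the scene. Friction and masses are not known exactly. Their poses are not given: they have to be found in the camera images.
- rack: dark wooden coaster rack, a box 140 mm deep (its x) by 170 mm wide (its y) by 60 mm high, standing firmly on the table (it cannot be shifted). Origin: centre of its underside; its own +x points from the drawer front to its back, z up. Its flat top is 60 mm above the table. The drawer side lies towards the robot.
- rack_edge (a point): middle of the front upper edge of the rack, where the coaster must overhang (70 mm from the rack's origin along its -x, 60 mm up)
- drawer (a joint): the drawer of the rack, light wood: 0 = fully shut (its face flush with the rack's front), positive = metres pulled out towards the front (-x of the rack), at most 0.07. It slides with about 1 N of friction, stays where it is left, and has a hard stop when shut.
- drawer_face (a point): centre of the drawer's flat front face, which is 150 mm wide (rack's y) and 42 mm high, from 8 to 50 mm above the table; moves with the drawer. The face has no knob, only a painted dark finger mark.
- coaster: loose square wooden coaster with a blue inlay, 96 x 96 mm, 8 mm thick, about 60 g, lying on top of the rack, somewhat turned. Origin: centre of its underside; its x and y run parallel to its sides, z up. It slides with ordinary wood friction; one third of it is 32 mm.
- bowl: white ceramic bowl with a blue lid and small knob, 104 mm across, 81 mm high, loose, standing on the table beside the rack. Origin: centre of its underside. Leave alone.
- dish: shallow round aluminium dish, 100 mm across, 22 mm high, loose, standing on the table beside the rack. Origin: centre of its underside. Leave alone.
- chopstick1: bamboo chopstick, about 230 mm long, 7 mm thick, loose, lying on the right of the table, pointing roughly ahead. Origin: on its underside near the middle, x along its length. Leave alone.
- chopstick2: second bamboo chopstick, the same, lying beside the first. Leave alone.
- tray: round red tray, 250 mm across, about 40 mm high with its red flip-top cover shut, fixed on the left of the table. Origin: centre of its underside. Leave alone.
- cover (a joint): the tray's flip-top cover: 0 = shut, grows to 1.6 rad as it opens. It stays shut; leave alone.
Not all that is in view belongs to the job. Of the things that look like the rack, the middle-sized one is meant.

How it is judged (in metres and radians):
On the way, in this order (a step that is already met when the one before it is completed fails the run):
1. the drawer is pushed fully shut (value of joint drawer below 0.004 m), for 0.2 s.
2. the coaster overhangs the front edge by about a third (x of coaster in the frame of rack between -0.062 and -0.046 m), for 0.2 s.
At the end, for the whole second after the job is handed in: The drawer is shut to within 4 mm; the coaster lies at rest flat on the rack's top, overhanging the front edge by 24 to 40 mm (a third is 32 mm), square to the edge within 0.15 rad, its centre within 37 mm of the rack's middle line (all of step 2 and value of joint drawer below 0.004 m and y of coaster in the frame of rack between -0.037 and 0.037 m and z of coaster in the frame of rack between 0.057 and 0.063 m and (angle between the x axis of coaster and the x axis of rack, either way round below 0.15 rad or angle between the y axis of coaster and the x axis of rack, either way round below 0.15 rad) and linear speed of coaster below 0.01 m/s); the robot touches nothing.
It fails at once if the coaster is lifted more than 6 mm off the rack (z of coaster in the frame of rack above 0.066 m).
It fails at once if the coaster is tipped by more than 0.15 rad or falls (angle between coaster's own z axis and vertical above 0.15 rad or z of coaster in the frame of rack below 0.05 m).
It fails at once if the bowl, the dish or a chopstick is moved more than 15 mm (distance of any of bowl, dish, chopstick1, chopstick2 from where it was at the start of the episode above 0.015 m).
It fails at once if the tray's cover is opened (value of joint cover above 0.1 rad).
It also fails if it takes over 61 s, if anything falls off the work surface, if the arm or the gripper's body presses on something with over 40 N, if the wrist force passes 120 N, or if a joint passes its speed limit or range.

## Working session

There is one attempt and no reset: what is moved stays moved. The work goes in short steps, Python scripts to look and compute and a shell command to move; the robot and the scene stay as the last step left them, time stands still between calls to the robot, and variables do not carry over. Pictures are saved under pics/ and viewed, at most 10 in all, crops included, and the job is handed in when it is done.

```bash
mkdir -p pics; cat > h.py <<'E'
import numpy as np, cv2
from plant import arm
def cam(n):
    c=arm.read_camera(n); f=240/np.tan(np.radians(c["fovy"])/2)
    c["K"]=np.array([[f,0,c["cx"]],[0,f,c["cy"]],[0,0,1]]); c["R"]=np.array(c["R"]);c["t"]=np.array(c["t"]);c["dist"]=np.array(c["dist"],float)
    return c
def plane(c,px,z):
    u=cv2.undistortPointsIter(np.array(px,float).reshape(-1,1,2),c["K"],c["dist"],None,None,(3,100,1e-10)).reshape(-1,2)
    d=np.c_[u,np.ones(len(u))]@c["R"]; o=-c["R"].T@c["t"]
    return o+d*((z-o[2])/d[:,2])[:,None]
def proj(c,X):
    return cv2.projectPoints(np.array(X,float).reshape(-1,1,3),cv2.Rodrigues(c["R"])[0],c["t"],c["K"],c["dist"])[0].reshape(-1,2)
E
python3 - <<'E'
from h import *
for n in("top","scene"):
    c=cam(n); cv2.imwrite(f"pics/{n}0.png",c["img"][:,:,::-1]); print(n,-c["R"].T@c["t"],c["K"][0,0],c["dist"])
print(arm.observe())
E
```

```text
top [ 330.24649198   28.57076347 1179.77142922] 466.2416212791593 [0.00751489 0.         0.         0.         0.        ]
scene [1109.77818669 -234.34832483 1100.61500868] 546.9998246003659 [-0.05041454  0.          0.          0.          0.        ]
{'clock': 0.1, 'q': array([-1.17817323,  0.53705839, -0.00442764,  1.5387444 ,  0.00261086,
        1.06729172, -0.07122271]), 'joint_vel': array([ 0.00113895, -0.00323169,  0.00159249, -0.00010035, -0.00058941,
       -0.00012662,  0.00040152]), 'joint_torque': array([ 2.92399920e-03, -5.72078633e+01,  9.94291082e-01, -2.52228856e+01,
       -5.60548925e-02,  1.35270401e-02,  5.12487486e-05]), 'eef_pos': array([287.6628127 , 582.28349869, 237.95920546]), 'tool_rot': array([-7.14294593e-01, -3.05908877e+00,  2.32549762e-03]), 'ft_force': array([-0.39614853, -1.01372753,  0.25449879]), 'wrist_torque': array([ 0.00398002,  0.01999086, -0.00428071]), 'gripper_force': 0.0, 'finger_gap': 87.89550848503447}
```

View pics/top0.png

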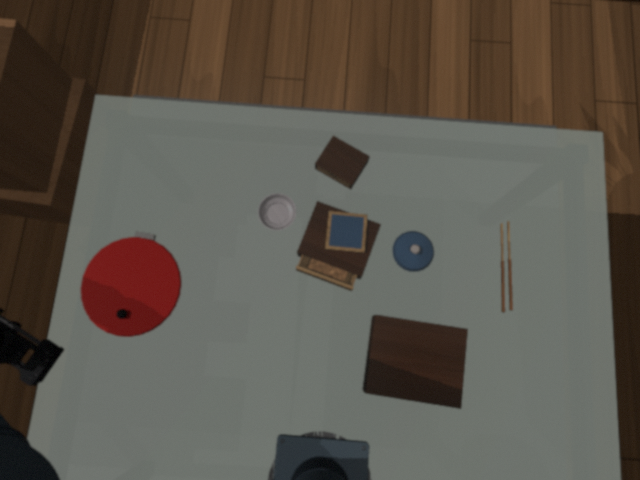

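View pics/scene0.png

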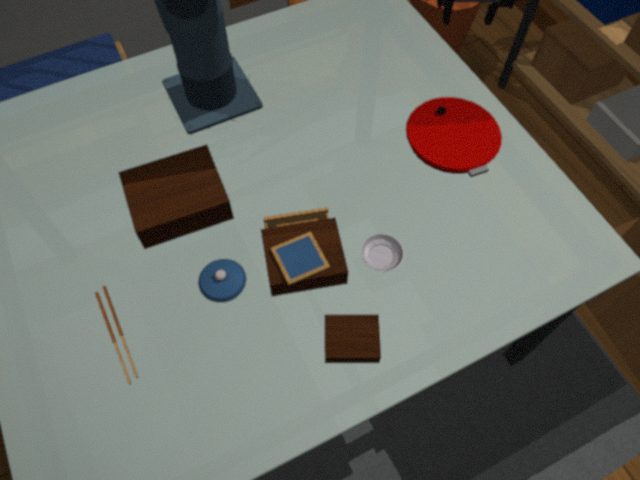

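The top picture shows the rack at about (340,240) with the open drawer below it at (325,275) and the coaster at (347,231). The bowl is at (413,251), the dish at (277,211). I'll zoom in and measure.

```bash
python3 - <<'E'
from h import *
for n,(x0,y0) in(("top",(285,190)),("scene",(250,195))):
    c=cam(n); im=c["img"][:,:,::-1]
    cv2.imwrite(f"pics/{n}z.png",cv2.resize(im[y0:y0+110,x0:x0+110],None,fx=5,fy=5,interpolation=cv2.INTER_CUBIC))
    hsv=cv2.cvtColor(c["img"],cv2.COLOR_RGB2HSV)
    blue=cv2.inRange(hsv,(95,90,40),(125,255,255))
    for k in cv2.findContours(blue,0,1)[0]:
        if 200<cv2.contourArea(k)<6000:
            r=cv2.minAreaRect(k); print(n,"blue",r, plane(c,[r[0]],68).round(1)); print(plane(c,cv2.boxPoints(r),68).round(1))
    dark=((c["img"].max(2)<95)&(c["img"][...,0].astype(int)>c["img"][...,2]+8)).astype(np.uint8)*255
    for k in cv2.findContours(dark,0,1)[0]:
        if 800<cv2.contourArea(k)<12000:
            r=cv2.approxPolyDP(cv2.convexHull(k),3,True)[:,0]; print(n,"dark",cv2.contourArea(k)); print(np.c_[r,plane(c,r,60)[:,:2].round(1)])
E
```

```text
top blue ((412.0, 250.5), (35.0, 36.0), 90.0) [[ 563.7 -180.9   68. ]]
[[ 603.8 -135.3   68. ]
 [ 610.9 -223.1   68. ]
 [ 524.3 -225.8   68. ]
 [ 517.3 -139.3   68. ]]
top blue ((346.02972412109375, 231.20297241210938), (28.557567596435547, 27.463027954101562), 5.710593223571777) [[598.9 -17.9  68. ]]
[[565.2  17.9  68. ]
 [634.5  16.3  68. ]
 [632.9 -54.   68. ]
 [563.7 -51.6  68. ]]
top dark 1764.5
[[  0.  363.  223.3 758.9]
 [ 15.  367.  217.1 722.6]
 [ 36.  386.  179.4 665.7]
 [ 25.  437.   69.5 667.1]
 [  0.  414.  113.3 733.6]]
top dark 7397.0
[[ 373.   316.   399.5  -96.2]
 [ 467.   330.   384.9 -319. ]
 [ 459.   406.   212.8 -303. ]
 [ 366.   391.   228.2  -89.6]]
top dark 2919.0
[[317.  202.  669.8  59.3]
 [379.  224.  625.7 -98.3]
 [362.  274.  497.7 -64. ]
 [351.  285.  468.9 -39.2]
 [299.  265.  507.4  89.9]
 [298.  249.  546.6  95.9]]
top dark 1533.0
[[333.  136.  850.   32.6]
 [368.  156.  802.4 -60.7]
 [349.  187.  715.6 -17.8]
 [316.  168.  759.3  69.2]]
scene blue ((222.0, 280.0), (40.0, 46.0), 90.0) [[ 577.5 -187.1   68. ]]
[[ 511.4 -213.4   68. ]
 [ 555.6 -125.6   
[... 656 characters left out ...]
72.  1039.8   68. ]]
scene dark 2438.5
[[377.  315.  788.9  65.6]
 [377.  361.  872.5  17.8]
 [327.  361.  828.3 -69.3]
 [326.  315.  742.  -27.1]]
scene dark 4113.5
[[ 638.   272.   960.8  621.1]
 [ 639.   396.  1165.   433.7]
 [ 574.   312.   968.8  433.1]
 [ 582.   303.   960.8  461.6]]
scene dark 5424.5
[[ 327.   211.   519.2   90.1]
 [ 335.   219.   546.2   96.4]
 [ 347.   269.   668.9   60.8]
 [ 345.   282.   694.    42.5]
 [ 273.   294.   651.  -104. ]
 [ 261.   231.   500.3  -64.6]
 [ 264.   221.   479.4  -48.1]]
scene dark 7260.5
[[ 206.   146.   218.3  -87.2]
 [ 232.   217.   437.3 -108.1]
 [ 144.   246.   420.  -309. ]
 [ 135.   231.   374.  -315.3]
 [ 120.   173.   202.5 -299.5]]
```

View pics/topz.png

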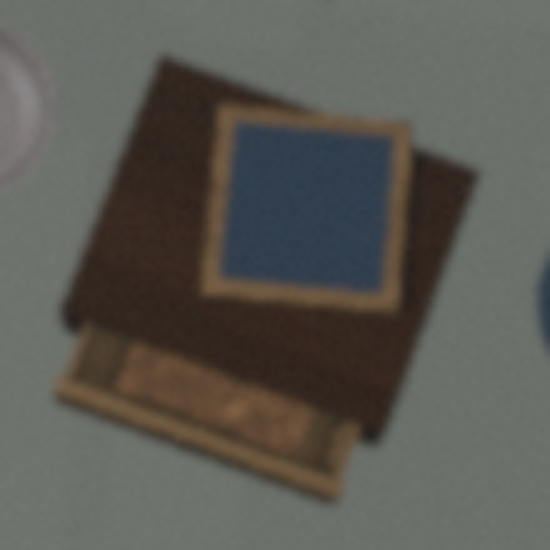

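View pics/scenez.png

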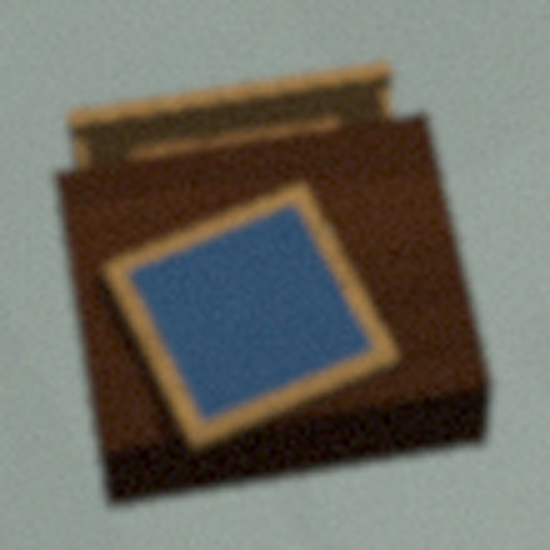

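Top crop: rack top corners at about (165,60), (478,172), (380,432), (65,312), and the drawer face's upper edge runs from (57,393) to (335,498). The coaster's outer corners are (220,103), (410,122), (400,310), (205,293). Scene crop: rack corners (428,115), (58,175), (490,385), (112,450). Coaster corners (305,183), (105,268), (398,355), (195,447).

```bash
cat > fit.py <<'E'
from h import *
def rigid(M,P):
    M=np.array(M,float);P=np.array(P)[:,:2];m=M.mean(0);p=P.mean(0);a=M-m;b=P-p
    th=np.arctan2((a[:,0]*b[:,1]-a[:,1]*b[:,0]).sum(),(a*b).sum())
    R=np.array([[np.cos(th),-np.sin(th)],[np.sin(th),np.cos(th)]]);return p-R@m,th,np.abs(b-a@R.T).max()
E
python3 - <<'E'
from fit import *
full=lambda p,o:(np.array(p,float)+.5)/5-.5+np.array(o)
T=(285,190);S=(250,195); t=cam("top");s=cam("scene")
M=[(70,85),(70,-85),(-70,-85),(-70,85)]
Pt=plane(t,full([(165,60),(478,172),(380,432),(65,312)],T),60);Ps=plane(s,full([(490,385),(112,450),(58,175),(428,115)],S),60)
C=[(48,48),(48,-48),(-48,-48),(-48,48)]
Ct=plane(t,full([(220,103),(410,122),(400,310),(205,293)],T),68);Cs=plane(s,full([(398,355),(195,447),(105,268),(305,183)],S),68)
for a,b in((M,Pt),(M,Ps),(C,Ct),(C,Cs)): print(b[:,:2].round(1).tolist(),rigid(a,b))
print(rigid(M+M,np.r_[Pt,Ps])); o,th,_=rigid(M+M,np.r_[Pt,Ps]); oc,thc,_=rigid(C+C,np.r_[Ct,Cs])
R=np.array([[np.cos(th),-np.sin(th)],[np.sin(th),np.cos(th)]])
print("coaster rack",(oc-o)@R,thc-th)
F=np.r_[plane(t,full([(57,393),(335,498)],T),50),plane(s,full([(388,65),(72,113)],S),50)][:,:2]
print("drawer rack",(F-o)@R)
for n,p in(("pre",(-165,0)),("behind",(105,-11))): print(n,o+R@p)
E
```

```text
[[671.0, 57.9], [625.9, -101.3], [492.6, -60.9], [539.1, 96.2]] (array([582.14678028,  -2.03061395]), np.float64(-0.28454142868610743), np.float64(3.0336768560919083))
[[674.9, 59.0], [630.4, -97.0], [497.2, -62.8], [543.1, 98.5]] (array([ 5.86420363e+02, -5.56799506e-01]), np.float64(-0.27505191921123673), np.float64(4.415321238491799))
[[648.7, 28.8], [646.5, -65.5], [551.7, -66.3], [552.5, 28.7]] (array([599.84815652, -18.58330632]), np.float64(-0.005499093949932838), np.float64(1.3055338053830923))
[[648.2, 28.7], [648.4, -66.6], [553.9, -64.9], [554.4, 31.2]] (array([601.2321616 , -17.90661843]), np.float64(-0.012192245190249832), np.float64(1.605514554282216))
(array([584.28357186,  -1.29370673]), np.float64(-0.27979971871822595), np.float64(5.361338383681186))
coaster rack [ 20.30569335 -11.80256382] 0.27095694876123955
drawer rack [[-107.72627577   71.40869726]
 [-108.11813289  -73.37774826]
 [-103.16570739   73.55712805]
 [-104.22886304  -72.48454742]]
pre [425.70029516  44.27321494]
behind [682.16240772 -40.86305714]
```

```bash
python3 -m crank '[[[0,0,0],[0,0,-5.15],0.04],[[0,0,0],[0,0,-5.15],0.04],[[-0.0185,-0.030,0],[0,0,0],0.04],[[-0.0185,-0.030,0],[0,0,0],0.04],[[-0.0185,-0.030,0],[0,0,0],0.04],[[-0.0185,-0.030,0],[0,0,0],0.04],[[-0.0185,-0.030,0],[0,0,0],0.04],[[-0.0185,-0.030,0],[0,0,0],0.04],[[-0.0185,-0.030,0],[0,0,0],0.04],[[-0.0185,-0.030,0],[0,0,0],0.04]]'
cat > rel.py <<'E'
from h import *
import sys
o=np.array([584.3,-1.3,0]);th=-0.28
Rk=cv2.Rodrigues(np.array([0,0,th]))[0]
s=arm.observe();T=cv2.Rodrigues(np.array(s["tool_rot"]))[0]
print("t",s["clock"],"TCP in rack",(Rk.T@(s["eef_pos"]-o)).round(1),"tool y ang vs rack y deg",np.degrees(np.arctan2(*(Rk.T@T[:,1])[:2])).round(2),"tilt",T[:,2].round(3),"F",s["ft_force"].round(1),s["finger_gap"])
E
python3 rel.py
```

```text
clock: 1.13
eef_pos: [364.3, 309.6, 238.9]
tool_rot: [0.437, 3.111, 0.0]
ft_force: [0.4, 0.8, -0.5]
finger_gap: 39.9
gripper_force: 0.0
t 1.1333 TCP in rack [-297.4  238.   238.9] tool y ang vs rack y deg -0.06 tilt [ 0.  0. -1.] F [ 0.4  0.8 -0.5] 39.88483494316555
```

```bash
python3 -m crank '[[[-0.021,-0.034,0],[0,0,0],0.04],[[-0.021,-0.034,0],[0,0,0],0.04],[[-0.021,-0.034,0],[0,0,0],0.04],[[-0.021,-0.034,0],[0,0,0],0.04],[[-0.021,-0.034,0],[0,0,0],0.04],[[-0.021,-0.034,0],[0,0,0],0.04],[[-0.021,-0.034,0],[0,0,0],0.04]]'
python3 -m crank '[[[0,0,0.035],[0,0,0],0.04],[[0,0,0.035],[0,0,0],0.04],[[0,0,0.035],[0,0,0],0.04],[[0,0,0.035],[0,0,0],0.04],[[0,0,0.035],[0,0,0],0.04],[[0,0,0.035],[0,0,0],0.04],[[0,0,0],[0,0,0],0.04],[[0,0,0],[0,0,0],0.04]]'; python3 rel.py
```

```text
clock: 1.72
eef_pos: [440.0, 40.1, 239.1]
tool_rot: [0.437, 3.11, 0.001]
ft_force: [0.5, 0.3, -0.9]
finger_gap: 40.3
gripper_force: 0.0
clock: 2.38
eef_pos: [438.5, 41.7, 27.9]
tool_rot: [-0.437, -3.107, 0.002]
ft_force: [-0.2, 0.2, 0.3]
finger_gap: 40.1
gripper_force: 0.0
t 2.3833 TCP in rack [-152.     1.    27.9] tool y ang vs rack y deg -0.05 tilt [-0.004 -0.001 -1.   ] F [-0.2  0.2  0.3] 40.103443938330315
```

```bash
python3 -m crank '[[[-0.01,0,0],[0,0,0],0.04],[[-0.01,0,0],[0,0,0],0.04],[[-0.01,0,0],[0,0,0],0.04],[[-0.008,0,0],[0,0,0],0.04],[[-0.007,0,0],[0,0,0],0.04],[[-0.007,0,0],[0,0,0],0.04],[[-0.007,0,0],[0,0,0],0.04],[[-0.005,0,0],[0,0,0],0.04],[[0,0,0],[0,0,0],0.04]]'; python3 rel.py
python3 -m crank '[[[-0.002,0,0],[0,0,0],0.04],[[-0.002,0,0],[0,0,0],0.04],[[0,0,0],[0,0,0],0.04]]'; python3 rel.py
```

```text
clock: 3.13
eef_pos: [502.7, 23.9, 28.8]
tool_rot: [0.437, 3.11, -0.0]
ft_force: [0.1, -0.1, -0.5]
finger_gap: 40.0
gripper_force: 0.0
t 3.1333 TCP in rack [-85.4   1.7  28.8] tool y ang vs rack y deg -0.03 tilt [ 0.001 -0.    -1.   ] F [ 0.1 -0.1 -0.5] 39.99166150441853
clock: 3.38
eef_pos: [505.2, 23.2, 28.6]
tool_rot: [-0.437, -3.111, 0.0]
ft_force: [-0.4, -0.1, 0.4]
finger_gap: 40.3
gripper_force: 0.0
t 3.3833 TCP in rack [-82.8   1.6  28.6] tool y ang vs rack y deg -0.06 tilt [-0. -0. -1.] F [-0.4 -0.1  0.4] 40.28184473133472
```

```bash
python3 -m crank '[[[-0.002,0,0],[0,0,0],0.04],[[-0.001,0,0],[0,0,0],0.04],[[0,0,0],[0,0,0],0.04]]'; python3 rel.py
python3 -m crank '[[[-0.0015,0,0],[0,0,0],0.04],[[-0.0015,0,0],[0,0,0],0.04],[[0,0,0],[0,0,0],0.04]]'; python3 rel.py; python3 - <<'E'
from h import *
c=cam("scene"); cv2.imwrite("pics/s1.png",cv2.resize(c["img"][190:310,240:360,::-1],None,fx=5,fy=5,interpolation=cv2.INTER_CUBIC))
E
```

```text
clock: 3.63
eef_pos: [506.1, 22.9, 28.4]
tool_rot: [-0.436, -3.107, 0.0]
ft_force: [-5.4, 1.9, 4.4]
finger_gap: 40.1
gripper_force: 2.7
t 3.6333 TCP in rack [-81.8   1.7  28.4] tool y ang vs rack y deg -0.07 tilt [-0.004  0.    -1.   ] F [-5.4  1.9  4.4] 40.10267119407218
clock: 3.88
eef_pos: [506.1, 22.8, 28.0]
tool_rot: [-0.435, -3.101, 0.0]
ft_force: [-12.6, 3.4, 10.0]
finger_gap: 40.6
gripper_force: 6.3
t 3.8833 TCP in rack [-81.8   1.6  28. ] tool y ang vs rack y deg -0.08 tilt [-0.01   0.001 -1.   ] F [-12.6   3.4  10. ] 40.59454362835141
```

View pics/s1.png

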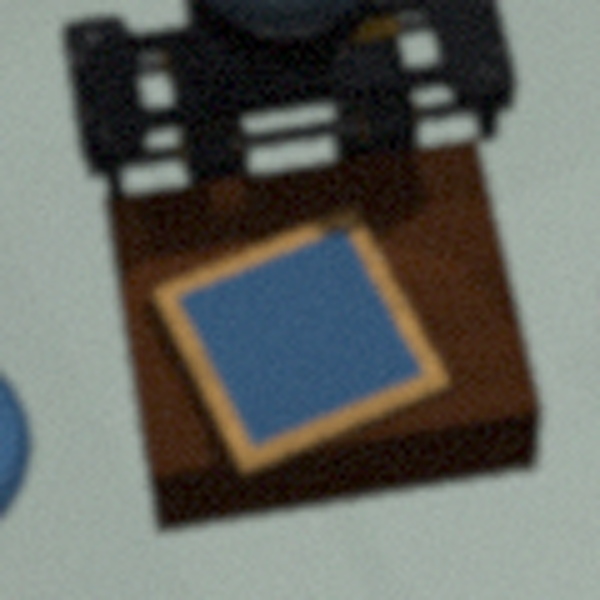

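The picture shows the drawer face flush with the front and contact at 12 N, so the drawer is shut. The coaster (300,340 in the crop) is untouched. Next I back off, rise and go behind it.

```bash
python3 -m crank '[[[0.02,0,0],[0,0,0],0.04],[[0.03,0,0],[0,0,0],0.04],[[0,0,-0.04],[0,0,0],0.04],[[0,0,-0.04],[0,0,0],0.04],[[0,0,-0.04],[0,0,0],0.04],[[-0.035,-0.0035,0],[0,0,0],0.04],[[-0.035,-0.0035,0],[0,0,0],0.04],[[-0.035,-0.0035,0],[0,0,0],0.04],[[-0.035,-0.0035,0],[0,0,0],0.04]]'
python3 -m crank '[[[-0.035,0,0],[0,0,0],0.04],[[-0.035,0,0],[0,0,0],0.04],[[-0.020,0,0],[0,0,0],0.04],[[0,0,0],[0,0,0],0.04],[[0,0,0],[0,0,0],0.04]]'; python3 rel.py
```

```text
clock: 4.68
eef_pos: [595.5, -17.1, 149.6]
tool_rot: [0.436, 3.109, 0.001]
ft_force: [0.8, 1.1, 1.0]
finger_gap: 39.9
gripper_force: 0.0
clock: 5.1
eef_pos: [680.4, -41.9, 148.1]
tool_rot: [-0.438, -3.111, 0.001]
ft_force: [-0.4, 0.8, 0.4]
finger_gap: 40.0
gripper_force: 0.0
t 5.1 TCP in rack [103.5 -12.4 148.1] tool y ang vs rack y deg -0.03 tilt [-0. -0. -1.] F [-0.4  0.8  0.4] 40.03925038799543
```

```bash
python3 -m crank '[[[0,0,0.03],[0,0,0],0.04],[[0,0,0.03],[0,0,0],0.04],[[0,0,0.014],[0,0,0],0.04],[[0,0,0.010],[0,0,0],0.04],[[0,0,0],[0,0,0],0.04],[[0,0,0],[0,0,0],0.04]]'; python3 rel.py
```

```text
clock: 5.6
eef_pos: [680.2, -41.3, 65.4]
tool_rot: [0.436, 3.111, 0.0]
ft_force: [0.2, -0.1, 1.1]
finger_gap: 39.7
gripper_force: 0.0
t 5.6 TCP in rack [103.2 -11.9  65.4] tool y ang vs rack y deg -0.07 tilt [ 0. -0. -1.] F [ 0.2 -0.1  1.1] 39.730357180595185
```

```bash
python3 -m crank '[[[-0.003,0,0.001],[0,0,0],0.04],[[-0.005,0,0],[0,0,0],0.04],[[-0.005,0,0],[0,0,0],0.04],[[-0.005,0,0],[0,0,0],0.04],[[-0.005,0,0],[0,0,0],0.04],[[-0.005,0,0],[0,0,0],0.04],[[-0.005,0,0],[0,0,0],0.04],[[-0.005,0,0],[0,0,0],0.04],[[0,0,0],[0,0,0],0.04]]';python3 rel.py
python3 -m crank '[[[-0.005,0,0],[0,0,0],0.04],[[-0.005,0,0],[0,0,0],0.04],[[-0.005,0,0],[0,0,0],0.04],[[-0.005,0,0],[0,0,0],0.04],[[-0.005,0,0],[0,0,0],0.04],[[-0.005,0,0],[0,0,0],0.04],[[0,0,0],[0,0,0],0.04]]'; python3 rel.py
python3 - <<'E'
from h import *
t=cam("top")["img"][190:300,285:395,::-1];s=cam("scene")["img"][190:300,245:355,::-1]
cv2.imwrite("pics/p1.png",cv2.resize(np.hstack([t,s]),None,fx=3.6,fy=3.6,interpolation=cv2.INTER_CUBIC))
E
```

```text
clock: 6.35
eef_pos: [717.7, -52.4, 63.7]
tool_rot: [0.437, 3.11, -0.0]
ft_force: [-0.5, 0.8, 0.7]
finger_gap: 39.9
gripper_force: 0.0
t 6.35 TCP in rack [142.3 -12.2  63.7] tool y ang vs rack y deg -0.04 tilt [ 0.001 -0.    -1.   ] F [-0.5  0.8  0.7] 39.86337118455998
clock: 6.93
eef_pos: [746.5, -60.6, 63.8]
tool_rot: [0.437, 3.11, -0.0]
ft_force: [0.7, 0.0, -0.5]
finger_gap: 40.1
gripper_force: 0.0
t 6.9333 TCP in rack [172.2 -12.2  63.8] tool y ang vs rack y deg -0.04 tilt [ 0.001 -0.    -1.   ] F [ 0.7  0.  -0.5] 40.082132761072764
```

View pics/p1.png

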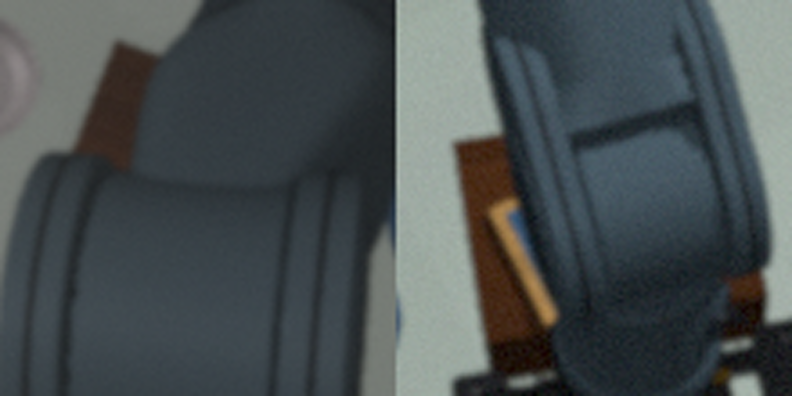

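I typed the wrong sign and moved 70 mm backwards in free space, with no contact. The arm blocks most of the view here. I'll now push forward with +x.

```bash
python3 -m crank '[[[0.015,0,0],[0,0,0],0.04],[[0.015,0,0],[0,0,0],0.04],[[0.015,0,0],[0,0,0],0.04],[[0.015,0,0],[0,0,0],0.04],[[0.009,0,0],[0,0,0],0.04],[[0.005,0,0],[0,0,0],0.04],[[0.005,0,0],[0,0,0],0.04],[[0,0,0],[0,0,0],0.04]]';python3 rel.py
python3 -m crank '[[[0.005,0,0],[0,0,0],0.04],[[0.005,0,0],[0,0,0],0.04],[[0.005,0,0],[0,0,0],0.04],[[0.005,0,0],[0,0,0],0.04],[[0.005,0,0],[0,0,0],0.04],[[0.005,0,0],[0,0,0],0.04],[[0.005,0,0],[0,0,0],0.04],[[0.005,0,0],[0,0,0],0.04],[[0,0,0],[0,0,0],0.04]]'; python3 rel.py
```

```text
clock: 7.7
eef_pos: [669.0, -38.0, 63.8]
tool_rot: [-0.436, -3.111, -0.0]
ft_force: [-0.7, -0.3, 0.4]
finger_gap: 39.7
gripper_force: 0.0
t 7.7 TCP in rack [ 91.6 -11.9  63.8] tool y ang vs rack y deg -0.07 tilt [-0.  0. -1.] F [-0.7 -0.3  0.4] 39.65083041385736
clock: 8.45
eef_pos: [629.9, -26.9, 63.6]
tool_rot: [-0.436, -3.11, -0.0]
ft_force: [0.4, -0.3, -0.0]
finger_gap: 40.0
gripper_force: 0.0
t 8.45 TCP in rack [ 50.9 -12.   63.6] tool y ang vs rack y deg -0.07 tilt [-0.001  0.    -1.   ] F [ 0.4 -0.3 -0. ] 40.037870295428505
```

```bash
python3 -m crank '[[[0.005,0,0],[0,0,0],0.04],[[0.005,0,0],[0,0,0],0.04],[[0.005,0,0],[0,0,0],0.04],[[0.005,0,0],[0,0,0],0.04],[[0.005,0,0],[0,0,0],0.04],[[0.005,0,0],[0,0,0],0.04],[[0.004,0,0],[0,0,0],0.04],[[0.004,0,0],[0,0,0],0.04],[[0.003,0,0],[0,0,0],0.04],[[0,0,0],[0,0,0],0.04]]';python3 rel.py
python3 -m crank '[[[-0.01,0,0],[0,0,0],0.04],[[-0.02,0,0],[0,0,0],0.04],[[-0.02,0,-0.02],[0,0,0],0.04],[[-0.02,0,-0.035],[0,0,0],0.04],[[0,-0.02,-0.035],[0,0,0],0.04],[[0,0.041,0],[0,0,0],0.04],[[0,0.041,0],[0,0,0],0.04],[[0,0.041,0],[0,0,0],0.04],[[0,0.041,0],[0,0,0],0.04],[[0,0.041,0],[0,0,0],0.04]]'
python3 -m crank '[[[0,0.041,0],[0,0,0],0.04],[[0,0.041,0],[0,0,0],0.04],[[0,0.041,0],[0,0,0],0.04],[[0,0,0],[0,0,0],0.04]]'
python3 rel.py; python3 - <<'E'
from h import *
t=cam("top")["img"][190:300,285:395,::-1];s=cam("scene")["img"][190:300,245:355,::-1]
cv2.imwrite("pics/p2.png",cv2.resize(np.hstack([t,s]),None,fx=3.6,fy=3.6,interpolation=cv2.INTER_CUBIC))
E
```

```text
clock: 9.28
eef_pos: [590.9, -15.8, 63.6]
tool_rot: [-0.436, -3.11, -0.0]
ft_force: [-0.6, 0.0, -0.4]
finger_gap: 40.0
gripper_force: 0.0
t 9.2833 TCP in rack [ 10.3 -12.1  63.6] tool y ang vs rack y deg -0.07 tilt [-0.001  0.    -1.   ] F [-0.6  0.  -0.4] 40.03357270663191
clock: 10.12
eef_pos: [710.0, 144.5, 153.6]
tool_rot: [-0.437, -3.11, -0.0]
ft_force: [0.2, -1.3, -0.2]
finger_gap: 39.9
gripper_force: 0.0
clock: 10.45
eef_pos: [742.2, 273.4, 152.4]
tool_rot: [-0.42, -3.111, -0.012]
ft_force: [-1.1, 1.5, -0.4]
finger_gap: 40.0
gripper_force: 0.0
t 10.45 TCP in rack [ 75.8 307.7 152.4] tool y ang vs rack y deg -0.66 tilt [-0.001  0.008 -1.   ] F [-1.1  1.5 -0.4] 39.993768810025706
```

View pics/p2.png

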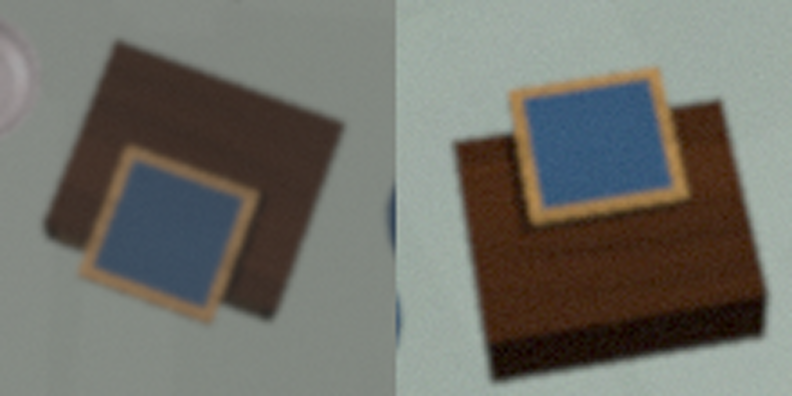

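The coaster now lies square over the front edge, with corners in the top half at (128,147), (258,190), (210,321), (82,273). The drawer is no longer visible in front of the rack. Next I measure the overhang.

```bash
python3 - <<'E'
from fit import *
full=lambda p,o:(np.array(p,float)+.5)/3.6-.5+np.array(o)
T=(285,190);S=(245,190); t=cam("top");s=cam("scene")
M=[(70,85),(70,-85),(-70,-85),(-70,85)];C=[(48,48),(48,-48),(-48,-48),(-48,48)]
for n,c,b,Pc,k in(("top",t,T,[(128,147),(258,190),(210,321),(82,273)],[(118,42),(344,124),(272,312),(47,225)]),("scene",s,S,[(294,197),(139,225),(116,92),(260,69)],[(369,295),(92,345),(60,143),(324,102)])):
    ro,rt,e=rigid(M,plane(c,full(k,b),60)); co,ct,e2=rigid(C,plane(c,full(Pc,b),68))
    m=cv2.inRange(cv2.cvtColor(c["img"],cv2.COLOR_RGB2HSV),(95,90,40),(125,255,255))
    x,y=b; sub=m[y:y+85,x:x+80] if n=="top" else m[y:y+75,x+25:x+100]
    q=cv2.moments(sub,True); px=(q["m10"]/q["m00"]+x+(0 if n=="top" else 25),q["m01"]/q["m00"]+y)
    ic=plane(c,[px],68)[0,:2]
    for o,th in((ro,rt),(np.array([584.3,-1.3]),-.28)):
        R=np.array([[np.cos(th),-np.sin(th)],[np.sin(th),np.cos(th)]]); print(n,"rack",o,th,"coaster",(co-o)@R,ct-th,"inlay",(ic-o)@R,e,e2)
E
```

```text
top rack [581.98860403  -1.73255027] -0.2868749802399809 coaster [-45.27624837   1.79138216] 0.019907295306299533 inlay [-45.8028492    2.39534655] 3.6461973899466216 2.601546313209248
top rack [584.3  -1.3] -0.28 coaster [-47.36470471   1.04813856] 0.013032315066318634 inlay [-47.88714088   1.65570903] 3.6461973899466216 2.601546313209248
scene rack [586.29684476  -2.10552832] -0.28035604119921487 coaster [-47.4310143    2.71785972] 0.011854441050073272 inlay [-48.37956256   1.70108269] 2.617382750178834 2.7291378879321613
scene rack [584.3  -1.3] -0.28 coaster [-45.28835281   2.5124289 ] 0.011498399850858432 inlay [-46.23726302   1.49598966] 2.617382750178834 2.7291378879321613
```

```bash
python3 -m crank '[[[0,-0.038,0],[0,0,0],0.04],[[0,-0.038,0],[0,0,0],0.04],[[0,-0.038,0],[0,0,0],0.04],[[0,-0.038,0],[0,0,0],0.04],[[0.005,-0.038,0],[0,0,0],0.04],[[0.005,-0.038,0],[0,0,0],0.04],[[0.01,-0.038,0],[0,0,0],0.04],[[0.01,-0.038,0],[0,0,0],0.04],[[0,0,0],[0,0,0],0.04],[[0,0,0],[0,0,0],0.04]]';python3 rel.py
```

```text
clock: 11.48
eef_pos: [629.6, -28.6, 154.4]
tool_rot: [-0.449, -3.109, 0.003]
ft_force: [0.0, 0.2, 1.2]
finger_gap: 40.0
gripper_force: 0.0
t 11.4833 TCP in rack [ 51.1 -13.7 154.4] tool y ang vs rack y deg 0.39 tilt [-0.    -0.002 -1.   ] F [0.  0.2 1.2] 40.041446489106406
```

```bash
python3 -m crank '[[[0,0.0155,0],[0,0,0],0.04],[[0,0,0.035],[0,0,0],0.04],[[0,0,0.03],[0,0,0],0.04],[[0,0,0.015],[0,0,0],0.04],[[0,0,0.008],[0,0,0],0.04],[[0,0,0],[0,0,0],0.04],[[0,0,0],[0,0,0],0.04]]';python3 rel.py
```

```text
clock: 12.07
eef_pos: [636.3, -6.9, 66.1]
tool_rot: [0.435, 3.111, 0.001]
ft_force: [0.8, -0.0, -0.6]
finger_gap: 40.2
gripper_force: 0.0
t 12.0667 TCP in rack [51.6  9.  66.1] tool y ang vs rack y deg -0.13 tilt [ 0.001  0.001 -1.   ] F [ 0.8 -0.  -0.6] 40.153360874376304
```

```bash
python3 -m crank '[[[0.012,-0.007,0.002],[0,0,0],0.04],[[0.01,0,0],[0,0,0],0.04],[[0.005,0,0],[0,0,0],0.04],[[0.005,0,0],[0,0,0],0.04],[[0.004,0,0],[0,0,0],0.04],[[0,0,0],[0,0,0],0.04],[[0,0,0],[0,0,0],0.04]]';python3 rel.py
```

```text
clock: 12.65
eef_pos: [599.5, -4.9, 64.2]
tool_rot: [0.436, 3.11, 0.0]
ft_force: [0.0, 0.2, 0.6]
finger_gap: 39.9
gripper_force: 0.0
t 12.65 TCP in rack [15.6  0.8 64.2] tool y ang vs rack y deg -0.08 tilt [ 0.001  0.    -1.   ] F [0.  0.2 0.6] 39.94712196482888
```

Next, 14 mm to go.

```bash
python3 -m crank '[[[0.004,0,0],[0,0,0],0.04],[[0.003,0,0],[0,0,0],0.04],[[0.003,0,0],[0,0,0],0.04],[[0.002,0,0],[0,0,0],0.04],[[0.002,0,0],[0,0,0],0.04],[[0,0,0],[0,0,0],0.04],[[0,0,0],[0,0,0],0.04]]';python3 rel.py
python3 -m crank '[[[-0.01,0,0],[0,0,0],0.04],[[-0.02,0,0],[0,0,0],0.04],[[-0.02,0,-0.03],[0,0,0],0.04],[[0,0,-0.04],[0,0,0],0.04],[[0,0,-0.02],[0,0,0],0.04],[[0,0.041,0],[0,0,0],0.04],[[0,0.041,0],[0,0,0],0.04],[[0,0.041,0],[0,0,0],0.04],[[0,0.041,0],[0,0,0],0.04],[[0,0.041,0],[0,0,0],0.04]]'
python3 -m crank '[[[0,0.041,0],[0,0,0],0.04],[[0,0.041,0],[0,0,0],0.04],[[0,0,0],[0,0,0],0.04],[[0,0,0],[0,0,0],0.04],[[0,0,0],[0,0,0],0.04]]'
python3 - <<'E'
from h import *
T=(285,190);S=(245,190); t=cam("top");s=cam("scene"); th=-.28
R=np.array([[np.cos(th),-np.sin(th)],[np.sin(th),np.cos(th)]])
for n,c,(x,y,w,h) in(("top",t,(285,190,80,85)),("scene",s,(270,190,75,75))):
    m=cv2.inRange(cv2.cvtColor(c["img"],cv2.COLOR_RGB2HSV),(95,90,40),(125,255,255))
    k=max(cv2.findContours(m[y:y+h,x:x+w],0,1)[0],key=cv2.contourArea);q=cv2.moments(m[y:y+h,x:x+w],True)
    px=(q["m10"]/q["m00"]+x,q["m01"]/q["m00"]+y); print(n,(plane(c,[px],68)[0,:2]-[584.3,-1.3])@R, cv2.minAreaRect(k))
cv2.imwrite("pics/p3.png",cv2.resize(np.hstack([t["img"][190:300,285:395,::-1],s["img"][190:300,245:355,::-1]]),None,fx=3.6,fy=3.6,interpolation=cv2.INTER_CUBIC))
E
```

```text
clock: 13.23
eef_pos: [585.3, -1.2, 63.7]
tool_rot: [-0.437, -3.111, 0.0]
ft_force: [0.8, -0.3, -0.1]
finger_gap: 40.0
gripper_force: 0.0
t 13.2333 TCP in rack [ 0.9  0.4 63.7] tool y ang vs rack y deg -0.06 tilt [-0.  0. -1.] F [ 0.8 -0.3 -0.1] 40.0004361863372
clock: 14.07
eef_pos: [690.1, 184.0, 153.7]
tool_rot: [-0.437, -3.111, 0.0]
ft_force: [0.6, 0.6, 0.0]
finger_gap: 40.0
gripper_force: 0.0
clock: 14.48
eef_pos: [712.4, 259.7, 153.1]
tool_rot: [-0.437, -3.111, 0.003]
ft_force: [0.1, -1.0, -0.3]
finger_gap: 40.1
gripper_force: 0.0
top [-57.26190047   1.38072106] ((45.0616455078125, 67.83561706542969), (28.558040618896484, 27.738750457763672), 20.556047439575195)
scene [-55.69334065   1.41240488] ((29.783784866333008, 35.702701568603516), (28.605422973632812, 34.52378845214844), 80.53767395019531)
```

View pics/p3.png

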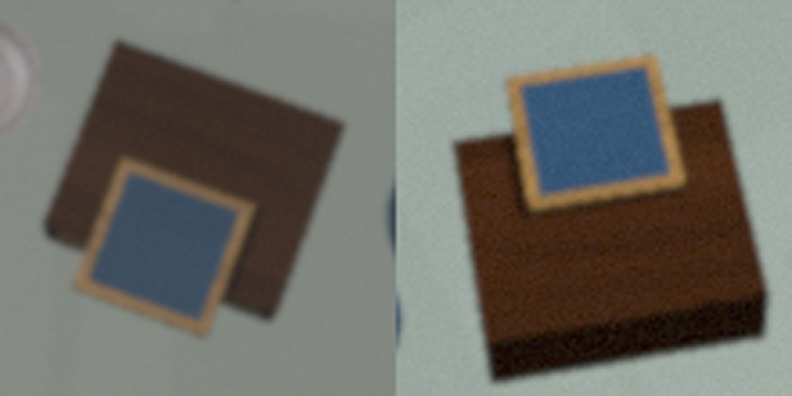

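The picture shows the coaster flat and square, overhanging the front by about a third (centre at rack x of about -55 mm, y about 1 mm). The drawer is shut and the arm is clear, so I'm handing it in.

```bash
python3 -c "
from plant import arm
print(arm.sign_off())"
```

```text
the job is handed in; nothing more can be done
None
```

The job is handed in, though the sign-off returned no verdict: the drawer is shut, and the coaster lies square and centred on the rack, overhanging the front edge by about a third (measured 31–35 mm).

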